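# Find the binding ring clamp by feel

### The arm

A 7-joint arm with a two-finger parallel gripper is mounted at the origin on the work surface. World frame = base frame: x ahead of the robot, y to its left, z up, the work surface at z = 0. Lengths are in m, angles in rad, forces in N, time in s.
With the tool pointing down it reaches from about 0.425 to 0.875 m from the base axis. Payload 4.7 kg.
Tool frame: the origin (TCP) lies on the mounting face of the last link; the fingertips stand 182 mm ahead of it and the grasp point (between the pads) lies ahead of it (ctrl.grip_point_offset is the z of the grasp point in the tool frame, in m); z points along the fingers, y is the line along which they close (so a half turn about z gives the same grasp; the last joint's range is limited). The gripper opens to 87 mm and grips with 3 to 60 N. Pads are 19 mm wide; open, the fingers measure 117 mm over their backs; the gripper's body (75 mm by 190 mm) begins 51 mm behind the grasp point.
Start: joints at [1.34, 0.321, -0.07, 1.45, 0.023, 1.371, -0.057], TCP at [0.158, -0.631, 0.405] pointing down, gripper open.
Joint ranges: [-2.86, 2.86], [-0.3, 2.09], [-1.38, 1.24], [0.06, 2.45], [-1.56, 4.7], [0.09, 2.05], [-2.69, 2.69]. Speed limits (rad/s): [2.57, 2.57, 3.14, 3.14, 3.14, 3.14, 3.14].

### API

Orientations are given as a rotation vector (axis times angle).
In Python, from bench import ctrl gives the robot as it stands.
- The arm moves only by the shell command python3 -m inch 'ROWS' [FORCE]. ROWS is rows parted by semicolons, their numbers by spaces, 1 to 20 of them, each of 5 numbers: dx, dy, dz in m, then a turn about the tool's z in rad, then the opening from 0.0 (shut) to 1.0 (fully open); each row is the pose to reach, as a shift and turn from the pose commanded when the command began, along the tool's axes at that moment; what a row does not reach only later rows make up. A row lasts 1/10 s, in which the tool goes at most 0.05 m and 0.15 rad, less where a joint would pass 70% of its speed; a pose out of reach is approached as far as the arm can. The fingers move at their own pace and stop on an object; FORCE is the grip in N (left out, the last holds). Time passes only in rows, so rows that do not move let the fingers close. It prints the time, the measured TCP pose, the force, the opening and the grip force at its end.
- ctrl.get_state(): the state, without advancing time (a new reading comes with each control period).
- ctrl.get_image(name): name is "scene" or "top" or "wrist"; returns (picture, depth): 400x640x3 uint8, red, green, blue; 400x640 float32, m along the optical axis (not along the pixel's ray), 0 where there is no reading.
- ctrl.camera_model(name): a dict with "vertical_fov" (degrees; the focal length in pixels is half the picture's height over the tangent of half this angle, whatever the lens; pixels are square), "cx", "cy" (the principal point, pixels), "rvec" (rotation vector, rad) and "tvec" (3), from world to camera coordinates, as OpenCV has them; the wrist camera has in their place "hand_eye" (4x4, takes a point from camera to tool coordinates, whose origin is the TCP and whose axes are the flange's). Camera axes: x right, y down, z forward; pixel columns grow to the right and rows downward; lengths in m; the calibration is good to about 2 mm. A picture is of the moment at which its call begins: read the wrist's pose just before it. camera_model takes no time and is no camera call.
- ctrl.close_job(): hands the job in; it is judged then, once.
The state is a dict: "time": time; "joint_positions": joint angles; "qd": joint speeds; "joint_torque": joint torques, N m; "position": TCP position; "tool_rot": TCP orientation; "ft_force": force on the tool from outside, world axes, zero at the start; "torque": the same for the moment, N m; "grip_width": opening from 0.0 (shut) to 1.0 (fully open); "grip_force": force on a finger pad.
Only numpy, scipy, OpenCV 4.12 (cv2) and the standard library are available. Lean on these libraries where they do the work, as an engineer would, in place of code of your own. Each camera call takes 0.05 s, during which the arm holds its last target. There are 200 camera calls.

### The job

The arm of one of the three swing-arm ring clamps binds partway. Swing each arm slowly by its brass post towards its wooden seat to feel which: leave the two free-moving arms fully closed over their seats, and do not force the one that binds but swing it back fully open, away from its seat. Let go of everything and leave the other things on the bench where they are.

Things in the scene. Friction and masses are not known exactly. Their poses are not given: they have to be found in the camera images.
- clamp_a: The left of three alike ring clamps, fixed to the bench: dark steel drum 86 mm across, 40 mm high, on a 104 mm foot; beside it a pale wooden work seat (44 x 30 mm, top 38 mm high, 78 mm from the drum's axis). Origin on the vertical hinge axis at bench level; x is the middle of the arm's arc; the seat lies 0.85 rad anticlockwise (from above) of x.
- swing_a (a joint): Steel arm on clamp_a: bar 20 mm wide, top 50 mm high, 96 mm long. 0 = fully open (0.85 rad clockwise of clamp x), 1.70 rad = closed over the seat; grows anticlockwise from above; hard stops at both. Stays where left; hinge friction takes 1.5 to 3 N at the post. In one of the three clamps, differing by run, something hidden in the drum stops the arm hard between 0.8 and 1.2 rad.
- post_a (a point): Handle post on the arm of clamp_a: upright brass cylinder 12 mm in diameter, from 50 to 100 mm above the bench, 85 mm from the hinge axis. The point lies on the post's axis, 80 mm above the bench (20 mm below its top); x points outward along the arm. On the binding arm 24 N or more sideways here, even as a brief knock, counts as forcing it: swing slowly, below about 50 mm/s.
- clamp_b: The middle of three alike ring clamps, fixed to the bench: dark steel drum 86 mm across, 40 mm high, on a 104 mm foot; beside it a pale wooden work seat (44 x 30 mm, top 38 mm high, 78 mm from the drum's axis). Origin on the vertical hinge axis at bench level; x is the middle of the arm's arc; the seat lies 0.85 rad anticlockwise (from above) of x.
- swing_b (a joint): Steel arm on clamp_b: bar 20 mm wide, top 50 mm high, 96 mm long. 0 = fully open (0.85 rad clockwise of clamp x), 1.70 rad = closed over the seat; grows anticlockwise from above; hard stops at both. Stays where left; hinge friction takes 1.5 to 3 N at the post. In one of the three clamps, differing by run, something hidden in the drum stops the arm hard between 0.8 and 1.2 rad.
- post_b (a point): Handle post on the arm of clamp_b: upright brass cylinder 12 mm in diameter, from 50 to 100 mm above the bench, 85 mm from the hinge axis. The point lies on the post's axis, 80 mm above the bench (20 mm below its top); x points outward along the arm. On the binding arm 24 N or more sideways here, even as a brief knock, counts as forcing it: swing slowly, below about 50 mm/s.
- clamp_c: The right of three alike ring clamps, fixed to the bench: dark steel drum 86 mm across, 40 mm high, on a 104 mm foot; beside it a pale wooden work seat (44 x 30 mm, top 38 mm high, 78 mm from the drum's axis). Origin on the vertical hinge axis at bench level; x is the middle of the arm's arc; the seat lies 0.85 rad anticlockwise (from above) of x.
- swing_c (a joint): Steel arm on clamp_c: bar 20 mm wide, top 50 mm high, 96 mm long. 0 = fully open (0.85 rad clockwise of clamp x), 1.70 rad = closed over the seat; grows anticlockwise from above; hard stops at both. Stays where left; hinge friction takes 1.5 to 3 N at the post. In one of the three clamps, differing by run, something hidden in the drum stops the arm hard between 0.8 and 1.2 rad.
- post_c (a point): Handle post on the arm of clamp_c: upright brass cylinder 12 mm in diameter, from 50 to 100 mm above the bench, 85 mm from the hinge axis. The point lies on the post's axis, 80 mm above the bench (20 mm below its top); x points outward along the arm. On the binding arm 24 N or more sideways here, even as a brief knock, counts as forcing it: swing slowly, below about 50 mm/s.
- jar: Bystander, to be left alone: small clear glass jar with aluminium cap, 42 mm across, 50 mm high. Origin at its underside.
- weight: Bystander, to be left alone: round brass weight with a knob, 40 mm across, 46 mm high. Origin at its underside.
- driver: Bystander, to be left alone: screwdriver lying flat, 150 mm long. Origin at its underside.
- pin: Bystander, to be left alone: wooden bench pin lying flat, with a slotted end, about 100 x 50 x 16 mm. Origin at its underside.
- bowl: Bystander, to be left alone: white ceramic bowl, 90 mm across, 35 mm high. Origin at its underside.
- mug: Bystander, to be left alone: terracotta mug, 72 mm across, 85 mm high. Origin at its underside.
- hammer: Bystander, to be left alone: hammer lying flat, 220 mm long. Origin at its underside.
Not all that is in view belongs to the job. What is shaped like the clamp_b but purple is not meant.

How it is judged:
At the end, for the whole second after the job is handed in: Two arms stand closed (hinge above 1.58 of 1.70 rad) and the third, the binding one, stands fully open (below 0.12 rad), all at rest; the binding arm was never pushed with about 24 N or more at its post against the obstruction and nothing else on the bench was pushed more than 30 mm (((value of joint swing_a below 0.12 rad and value of joint each of swing_b, swing_c above 1.58 rad) or (value of joint swing_b below 0.12 rad and value of joint each of swing_a, swing_c above 1.58 rad) or (value of joint swing_c below 0.12 rad and value of joint each of swing_a, swing_b above 1.58 rad)) and velocity of joint swing_a between -0.05 and 0.05 rad/s and velocity of joint swing_b between -0.05 and 0.05 rad/s and velocity of joint swing_c between -0.05 and 0.05 rad/s); the robot touches nothing.
It fails at once if the binding arm is forced: about 24 N or more sideways at its post (80 N on the hidden cam inside) (contact force between any of swing_a_c3, swing_b_c3, swing_c_c3 and anything else above 80 N).
It fails at once if one of the other things on the bench is pushed more than 30 mm (distance of any of jar, weight, driver, pin, bowl, mug, hammer from where it was at the start of the episode above 0.03 m).
It also fails if it takes over 67 s, if anything falls off the work surface, if the arm or the gripper's body presses on something with over 40 N, if the wrist force passes 120 N, or if a joint passes its speed limit or range.

## Working session

There is one attempt and no reset: what is moved stays moved. The work goes in short steps, Python scripts to look and compute and a shell command to move; the robot and the scene stay as the last step left them, time stands still between calls to the robot, and variables do not carry over. Pictures are saved under pics/ and viewed, at most 10 in all, crops included, and the job is handed in when it is done.

```bash
mkdir -p pics; ls; cat > h.py <<'E'
import numpy as np, cv2
from bench import ctrl
from scipy.spatial.transform import Rotation as R
def cast(name,img_depth=None):
    """world XYZ map from depth for fixed camera"""
    m=ctrl.camera_model(name); f=200/np.tan(np.radians(m['vertical_fov'])/2)
    Rm=cv2.Rodrigues(np.array(m['rvec'],float))[0]; t=np.array(m['tvec'],float)
    d=img_depth; v,u=np.mgrid[0:400,0:640]
    c=np.stack([(u-m['cx'])/f*d,(v-m['cy'])/f*d,d],-1)
    return (c-t)@Rm
E
python3 - <<'E'
from h import *
for n in ("top","scene"):
    p,d=ctrl.get_image(n); cv2.imwrite(f"pics/{n}0.png",p[:,:,::-1]); np.save(n+"d.npy",d); print(n,ctrl.camera_model(n))
print(ctrl.grip_point_offset, ctrl.get_state())
E
```

```text
pics
top {'vertical_fov': 52.21886065435671, 'cx': 318.5855680750128, 'cy': 194.46116422986148, 'rvec': array([ 2.21511898, -1.99522881,  0.2076423 ]), 'tvec': array([-0.13363605,  0.50899935,  1.05213934])}
scene {'vertical_fov': 44.750589690675284, 'cx': 323.29071125849276, 'cy': 203.12329500110962, 'rvec': array([ 1.97035954,  1.57122396, -0.60307353]), 'tvec': array([-0.0437878 , -0.31038393,  1.72771817])}
0.1635 {'time': 0.1, 'joint_positions': array([ 1.34011544,  0.32176544, -0.07006095,  1.45154449,  0.02259445,
        1.37077061, -0.05687442]), 'qd': array([-0.00020127, -0.00060764,  0.00091124, -0.00268791,  0.00024271,
       -0.00063803,  0.00018654]), 'joint_torque': array([ 1.44607031e-05, -4.92571664e+01, -4.05661231e-01, -3.13393986e+01,
       -6.41450426e-02,  3.96774570e-02,  6.33404284e-05]), 'position': array([ 0.15743926, -0.6304673 ,  0.40376393]), 'tool_rot': array([-3.11642426e+00, -3.83383310e-01,  4.70654229e-04]), 'ft_force': array([-0.51514701, -0.49265716,  0.9237776 ]), 'torque': array([0.05237574, 0.04396139, 0.00667944]), 'grip_force': 0.0, 'grip_width': 1.0029222892776801}
```

View pics/top0.png

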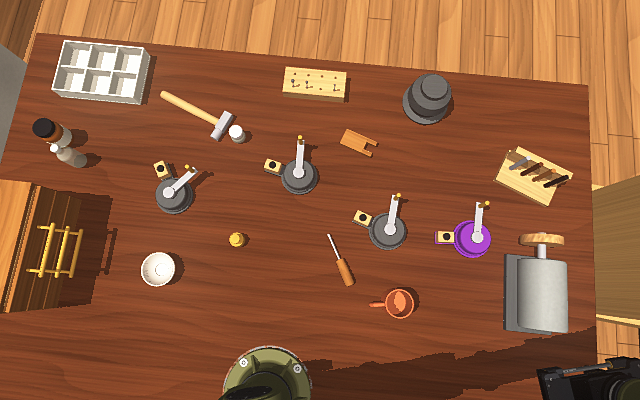

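View pics/scene0.png

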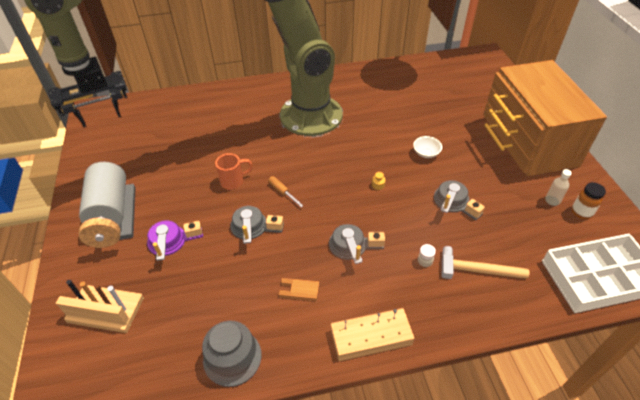

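The top view shows the three grey clamps at px (174,195), (299,176) and (388,231), with the purple decoy at (472,239). All arms look near open, with brass posts at their ends. The robot base is at (267,380) and the gripper is parked off to the right.

```bash
cat > meas.py <<'E'
from h import *
def measure(d,p,verbose=True):
    X=cast("top",d); hsv=cv2.cvtColor(p,cv2.COLOR_RGB2HSV); ok=d>0; out={}
    v,u=np.mgrid[0:400,0:640]
    for n,(cu,cv) in dict(a=(174,195),b=(299,176),c=(388,231)).items():
        near=(np.hypot(u-cu,v-cv)<52)&ok; z=X[...,2]
        drum=near&(abs(z-.04)<.006)&(hsv[...,1]<60)&(hsv[...,2]<150)&(np.hypot(u-cu,v-cv)<26)
        pts=X[drum][:,:2].astype(np.float32); c,r=cv2.minEnclosingCircle(pts)
        seat=near&(abs(z-.038)<.008)&(hsv[...,1]>60)&(hsv[...,0]>12)&(hsv[...,0]<32)&(hsv[...,2]>120)
        post=near&(z>.062)&(z<.115)&(hsv[...,1]>70)
        bar=near&(abs(z-.05)<.006)&(hsv[...,1]<50)&(hsv[...,2]>150)
        s=X[seat].mean(0) if seat.any() else np.zeros(3)
        q=X[post]; b=X[bar]; c=np.array(c)
        pt=q[q[:,2]>q[:,2].max()-.012].mean(0) if len(q) else np.zeros(3)
        far=b[np.argsort(-np.hypot(*(b[:,:2]-c).T))[:8]].mean(0)
        sa=np.arctan2(*(s[:2]-c)[::-1]); an=lambda w:np.arctan2(*(w[:2]-c)[::-1])
        sw=lambda w:1.7-((sa-an(w)+np.pi)%(2*np.pi)-np.pi)
        out[n]=(c,sa)
        print(n,"drum",c.round(4),"r",round(r,4),drum.sum(),"seat",s.round(3),"R",np.hypot(*(s[:2]-c)).round(3),"ang",sa.round(3),seat.sum(),
         "\n  post",pt.round(4),len(q),"R",np.hypot(*(pt[:2]-c)).round(4),"swing",sw(pt).round(3),"bar end",far.round(3),np.hypot(*(far[:2]-c)).round(3),"swing",sw(far).round(3), "bar mean", sw(b.mean(0)).round(3))
    return out
E
python3 - <<'E'
from meas import *
p=cv2.imread("pics/top0.png")[:,:,::-1].copy(); d=np.load("topd.npy"); measure(d,p)
X=cast("top",d)
for uv in [(330,330),(200,300),(450,150),(237,240),(158,268),(237,133),(400,300),(345,270),(224,125),(358,143),(432,85),(315,85),(472,239)]: print(uv,X[uv[1],uv[0]].round(3))
print(cast("scene",np.load("scened.npy"))[242,347], cast("scene",np.load("scened.npy"))[220,330])
q=ctrl.get_state(); print(R.from_rotvec(q['tool_rot']).as_matrix().round(3), ctrl.camera_model("wrist"))
im=cv2.resize(p[130:290,130:450],(800,400),interpolation=cv2.INTER_CUBIC); cv2.imwrite("pics/crop.png",im[:,:,::-1])
E
```

```text
a drum [0.4955 0.3167] r 0.0571 538 seat [0.55  0.365 0.037] R 0.073 ang 0.723 116 
  post [0.5503 0.2719 0.0982] 38 R 0.0708 swing 0.292 bar end [0.555 0.268 0.049] 0.077 swing 0.285 bar mean 0.316
b drum [ 0.5767 -0.0174] r 0.043 535 seat [0.592 0.058 0.037] R 0.077 ang 1.366 127 
  post [ 0.6617 -0.0138  0.0992] 31 R 0.0851 swing 0.376 bar end [ 0.664 -0.013  0.05 ] 0.088 swing 0.384 bar mean 0.377
c drum [ 0.4465 -0.2775] r 0.0434 601 seat [ 0.467 -0.238  0.037] R 0.045 ang 1.098 164 
  post [ 0.5309 -0.2857  0.0984] 34 R 0.0848 swing 0.505 bar end [ 0.537 -0.28   0.049] 0.091 swing 0.572 bar mean 0.508
(330, 330) [ 0.169 -0.147  0.002]
(200, 300) [ 0.209  0.21  -0.004]
(450, 150) [ 0.702 -0.445  0.001]
(237, 240) [0.376 0.123 0.047]
(158, 268) [0.281 0.335 0.005]
(237, 133) [0.674 0.167 0.045]
(400, 300) [ 0.265 -0.326  0.006]
(345, 270) [ 0.328 -0.171  0.024]
(224, 125) [0.702 0.214 0.023]
(358, 143) [ 0.689 -0.176  0.02 ]
(432, 85) [ 0.841 -0.355  0.113]
(315, 85) [ 0.847 -0.035  0.035]
(472, 239) [ 0.443 -0.496  0.053]
[ 0.60287518 -0.02467505  0.04755195] [ 0.48158687 -0.04305548  0.00102849]
[[ 0.97   0.242 -0.001]
 [ 0.242 -0.97   0.002]
 [-0.    -0.002 -1.   ]] {'vertical_fov': 68.46835591594328, 'cx': 319.6389650616074, 'cy': 199.5194254113344, 'hand_eye': array([[-1.49676049e-04, -9.58259105e-01, -2.85901145e-01,
         7.64186189e-02],
       [ 9.99999981e-01, -1.06719992e-04, -1.65828793e-04,
        -4.76493501e-04],
       [ 1.28395583e-04, -2.85901164e-01,  9.58259103e-01,
         2.02954068e-02],
       [ 0.00000000e+00,  0.00000000e+00,  0.00000000e+00,
         1.00000000e+00]])}
```

View pics/crop.png

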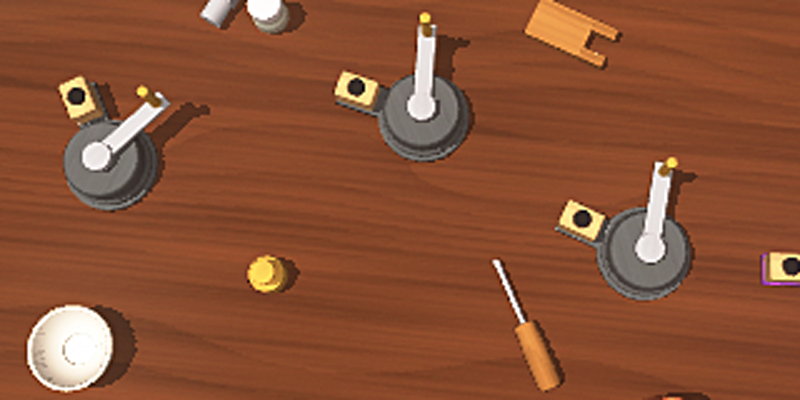

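The crop confirms the layout. Posts are at the arm ends, and the R for b and c (85 mm) matches the spec. Drum a's mask and seat c's mask are contaminated, by shadow and by the purple clamp's seat, so I'll tighten those and work out the first move.

```bash
cat > meas.py <<'E'
from h import *
from scipy.optimize import least_squares
def comp(m,u,v):
    n,l,s,c=cv2.connectedComponentsWithStats(m.astype(np.uint8)); 
    i=1+np.argmin([np.hypot(*(c[k]-(u,v)))-0.2*s[k,4] for k in range(1,n)]); return l==i
def measure():
    p,d=ctrl.get_image("top"); X=cast("top",d); hsv=cv2.cvtColor(p,cv2.COLOR_RGB2HSV); z=X[...,2]; out={}
    for n,(cx,cy),(sx,sy) in (("a",(.50,.309),(.553,.365)),("b",(.5767,-.0174),(.592,.058)),("c",(.4465,-.2775),(.48,-.21))):
        rr=np.hypot(X[...,0]-cx,X[...,1]-cy); rs=np.hypot(X[...,0]-sx,X[...,1]-sy)
        drum=(rr<.056)&(abs(z-.04)<.005)&(hsv[...,1]<60)&(hsv[...,2]<150)
        hull=cv2.convexHull(X[drum][:,:2].astype(np.float32))[:,0]
        f=least_squares(lambda k:np.hypot(*(hull-k).T)-.0425,(cx,cy),loss="soft_l1",f_scale=.001); c=f.x
        seat=(rs<.035)&(abs(z-.038)<.006)&(hsv[...,1]>60)&(hsv[...,2]>150)
        box=cv2.minAreaRect(X[seat][:,:2].astype(np.float32)); s=np.array(box[0])
        an=lambda w:np.arctan2(*(np.array(w)[:2]-c)[::-1]); sa=an(s)
        q=X[(rr<.13)&(z>.062)&(z<.112)&(hsv[...,1]>70)]
        pt=q[q[:,2]>q[:,2].max()-.008].mean(0) if len(q)>5 else np.full(3,np.nan)
        bar=X[(rr<.105)&(rr>.03)&(abs(z-.05)<.006)&(hsv[...,1]<50)&(hsv[...,2]>150)]
        out[n]=dict(c=c,sa=sa,post=pt,th=an(pt))
        print(n,"c",c.round(4),"res",np.abs(f.fun).mean().round(4),"seat",s.round(3),"R",np.hypot(*(s-c)).round(3),"box",np.round(box[1],3),"sa",sa.round(3),
          "post",pt.round(4),"R",np.hypot(*(pt[:2]-c)).round(4),"th",an(pt).round(3),"swing",round(1.7-sa+an(pt),3),"bar",len(bar) and round(1.7-sa+an(bar.mean(0)),3))
    return out
def goto(P,yaw,z):
    s=ctrl.get_state(); M=R.from_rotvec(s['tool_rot']).as_matrix()
    y0=np.arctan2(M[1,0],M[0,0]); dl=M.T@(np.array([P[0],P[1],z])-s['position'])
    print("t",s['time'],"shift",dl.round(4),"turn",round(-(yaw-y0),4),"pos",s['position'].round(4))
E
python3 - <<'E'
from meas import *
o=measure(); goto(o['c']['post'],o['c']['th'],.30)
E
```

```text
a c [0.4897 0.3193] res 0.0022 seat [0.551 0.367] R 0.078 box [0.043 0.029] sa 0.657 post [0.5505 0.2721 0.0984] R 0.0769 th -0.661 swing 0.382 bar 0.412
b c [ 0.5766 -0.0168] res 0.0004 seat [0.594 0.059] R 0.078 box [0.044 0.029] sa 1.345 post [ 0.661  -0.0141  0.0987] R 0.0844 th 0.033 swing 0.387 bar 0.389
c c [ 0.4471 -0.2776] res 0.0006 seat [ 0.472 -0.204] R 0.078 box [0.044 0.03 ] sa 1.238 post [ 0.5313 -0.2858  0.099 ] R 0.0847 th -0.098 swing 0.364 bar 0.371
t 0.15 shift [ 0.4463 -0.2436  0.1042] turn 0.3426 pos [ 0.1575 -0.6305  0.4039]
```

```bash
python3 -m inch '0.446 -0.244 0.06 0.343 1;0.446 -0.244 0.06 0.343 1;0.446 -0.244 0.06 0.343 1;0.446 -0.244 0.06 0.343 1;0.446 -0.244 0.06 0.343 1;0.446 -0.244 0.06 0.343 1;0.446 -0.244 0.06 0.343 1;0.446 -0.244 0.06 0.343 1;0.446 -0.244 0.06 0.343 1;0.446 -0.244 0.06 0.343 1;0.446 -0.244 0.06 0.343 1;0.446 -0.244 0.104 0.343 0.6;0.446 -0.244 0.104 0.343 0.6' 5
python3 - <<'E'
from meas import *
goto((.5313,-.2858),-.098,.2435)
s=ctrl.get_state(); p,d=ctrl.get_image("wrist"); cv2.imwrite("pics/w1.png",p[:,:,::-1])
print(s['joint_positions'].round(2), s['ft_force'])
E
```

```text
time: 1.45
position: [0.5291, -0.2847, 0.2953]
tool_rot: [-3.134, 0.152, 0.015]
ft_force: [-1.2, -1.0, -0.9]
grip_width: 0.897
grip_force: 0.0
t 1.45 shift [0.0028 0.0011 0.0518] turn 0.0011 pos [ 0.5291 -0.2847  0.2953]
[ 0.73  0.32 -0.34  1.7   0.11  1.16 -1.3 ] [-1.17167818 -1.0140253  -0.90687888]
```

View pics/w1.png

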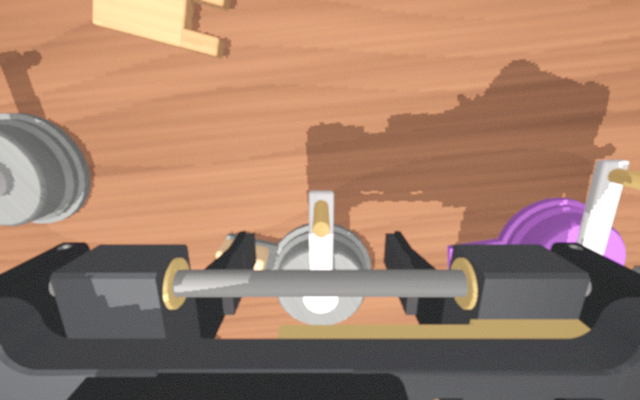

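The wrist view shows post c centred between the fingers, near (320,215). I'll lower around it and close to a loose cage.

```bash
python3 -m inch '0.002 0.001 0.02 0 0.5;0.002 0.001 0.04 0 0.4;0.002 0.001 0.052 0 0.3;0.002 0.001 0.052 0 0.25;0.002 0.001 0.052 0 0.25;0.002 0.001 0.052 0 0.25' 5
cat > g.py <<'E'
import sys
from h import *
# guard: tangential force on the tool, print and fail above threshold
s=ctrl.get_state(); M=R.from_rotvec(s['tool_rot']).as_matrix(); f=M.T@s['ft_force']
c=dict(a=(.4857,.3211),b=(.5766,-.0168),c=(.4471,-.2776)); sa=dict(a=.657,b=1.345,c=1.238)
k=sys.argv[1]; gp=s['position']+M[:,2]*ctrl.grip_point_offset; w=gp[:2]-np.array(c[k])
print(f"t {s['time']:.2f} tool swing {1.7-sa[k]+np.arctan2(w[1],w[0]):.3f} R {np.hypot(*w):.4f} z {gp[2]:.4f} f_tool {f.round(1)} grip {s['grip_width']:.3f} {s['grip_force']:.1f}")
sys.exit(abs(f[1])>float(sys.argv[2]))
E
python3 g.py c 7
```

```text
time: 2.1
position: [0.5334, -0.2874, 0.2503]
tool_rot: [3.137, -0.155, 0.003]
ft_force: [-0.6, 0.0, 0.8]
grip_width: 0.313
grip_force: 0.0
t 2.10 tool swing 0.347 R 0.0872 z 0.0868 f_tool [-0.6  0.1 -0.8] grip 0.313 0.0False
```

```bash
python3 -m inch '-0.0001 -0.0034 0.003 -0.04 0.25;-0.0003 -0.0068 0.006 -0.08 0.25;-0.0006 -0.0102 0.006 -0.12 0.25;-0.0011 -0.0135 0.006 -0.16 0.25;-0.0017 -0.0169 0.006 -0.2 0.25' && python3 g.py c 7 && python3 -m inch '-0.0001 -0.0034 0 -0.04 0.25;-0.0003 -0.0068 0 -0.08 0.25;-0.0006 -0.0102 0 -0.12 0.25;-0.0011 -0.0135 0 -0.16 0.25' && python3 g.py c 7 && python3 -m inch '0 -0.0017 0 -0.02 0.25' && python3 g.py c 7 && python3 -m inch '0 -0.0017 0 -0.02 0.25' && python3 g.py c 7 && python3 -m inch '0 0 0 0 0.25' && python3 g.py c 7
```

```text
time: 2.6
position: [0.5333, -0.271, 0.2439]
tool_rot: [3.135, 0.161, 0.003]
ft_force: [0.4, -2.0, -1.5]
grip_width: 0.249
grip_force: 1.1
t 2.60 tool swing 0.533 R 0.0867 z 0.0804 f_tool [0.2 2.  1.5] grip 0.249 1.1False
```

```bash
sed -i 's/sys.exit(abs(f\[1\])>float(sys.argv\[2\]))/sys.exit(int(abs(f[1])>float(sys.argv[2])))/' g.py
python3 -m inch '-0.0001 -0.0034 0 -0.04 0.25;-0.0003 -0.0068 0 -0.08 0.25;-0.0006 -0.0102 0 -0.12 0.25;-0.0011 -0.0135 0 -0.16 0.25' >o && python3 g.py c 7 && python3 -m inch '0 -0.0017 0 -0.02 0.25' >o&& python3 g.py c 7 && python3 -m inch '0 -0.0017 0 -0.02 0.25' >o&& python3 g.py c 7 && python3 -m inch '0 -0.0017 0 -0.02 0.25' >o&& python3 g.py c 7 && python3 -m inch '0 0 0 0 0.25' >o&& python3 g.py c 7
```

```text
t 3.00 tool swing 0.690 R 0.0867 z 0.0806 f_tool [1.1 2.4 1.3] grip 0.251 1.2
t 3.10 tool swing 0.714 R 0.0868 z 0.0806 f_tool [0.7 2.  0.9] grip 0.243 1.1
t 3.20 tool swing 0.734 R 0.0868 z 0.0805 f_tool [ 1.6  2.6 -1.1] grip 0.250 1.2
t 3.30 tool swing 0.757 R 0.0866 z 0.0804 f_tool [ 0.7  3.  -1. ] grip 0.251 1.1
t 3.40 tool swing 0.764 R 0.0864 z 0.0800 f_tool [ 1.5  2.  -1.4] grip 0.252 1.0
```

```bash
python3 -m inch '0 -0.0013 0 -0.015 0.25' >o&& python3 g.py c 6 && python3 -m inch '0 -0.0013 0 -0.015 0.25' >o&& python3 g.py c 6 && python3 -m inch '0 -0.0013 0 -0.015 0.25' >o&& python3 g.py c 6 && python3 -m inch '0 -0.0013 0 -0.015 0.25' >o&& python3 g.py c 6 && python3 -m inch '0 -0.0013 0 -0.015 0.25' >o&& python3 g.py c 6 && python3 -m inch '0 -0.0013 0 -0.015 0.25' >o&& python3 g.py c 6 && python3 -m inch '0 -0.0013 0 -0.015 0.25' >o&& python3 g.py c 6 && python3 -m inch '0 -0.0013 0 -0.015 0.25' >o&& python3 g.py c 6 && python3 -m inch '0 -0.0013 0 -0.015 0.25' >o&& python3 g.py c 6 && python3 -m inch '0 -0.0013 0 -0.015 0.25' >o&& python3 g.py c 6 && python3 -m inch '0 -0.0013 0 -0.015 0.25' >o&& python3 g.py c 6 && python3 -m inch '0 -0.0013 0 -0.015 0.25' >o&& python3 g.py c 6 && python3 -m inch '0 -0.0013 0 -0.015 0.25' >o&& python3 g.py c 6 && python3 -m inch '0 -0.0013 0 -0.015 0.25' >o&& python3 g.py c 6 && python3 -m inch '0 -0.0013 0 -0.015 0.25' >o&& python3 g.py c 6 && python3 -m inch '0 -0.0013 0 -0.015 0.25' >o&& python3 g.py c 6 && python3 -m inch '0 -0.0013 0 -0.015 0.25' >o&& python3 g.py c 6 && python3 -m inch '0 -0.0013 0 -0.015 0.25' >o&& python3 g.py c 6
```

```text
t 3.50 tool swing 0.777 R 0.0861 z 0.0796 f_tool [ 0.6  1.8 -1.5] grip 0.249 1.1
t 3.60 tool swing 0.795 R 0.0859 z 0.0794 f_tool [ 1.1  2.1 -1.9] grip 0.252 1.1
t 3.70 tool swing 0.813 R 0.0859 z 0.0793 f_tool [ 0.7  2.2 -1.3] grip 0.251 1.1
t 3.80 tool swing 0.829 R 0.0859 z 0.0792 f_tool [ 0.1  2.6 -1.7] grip 0.252 1.1
t 3.90 tool swing 0.844 R 0.0859 z 0.0792 f_tool [ 0.2  3.2 -1.6] grip 0.250 1.1
t 4.00 tool swing 0.859 R 0.0859 z 0.0792 f_tool [ 1.1  1.9 -1.3] grip 0.251 1.1
t 4.10 tool swing 0.874 R 0.0859 z 0.0793 f_tool [ 0.7  1.9 -2.2] grip 0.252 1.1
t 4.20 tool swing 0.890 R 0.0859 z 0.0792 f_tool [ 1.8  2.  -1.8] grip 0.248 1.1
t 4.30 tool swing 0.905 R 0.0859 z 0.0793 f_tool [ 1.6  2.2 -1.3] grip 0.246 1.1
t 4.40 tool swing 0.920 R 0.0859 z 0.0793 f_tool [ 1.   2.1 -1.2] grip 0.251 1.1
t 4.50 tool swing 0.935 R 0.0859 z 0.0792 f_tool [ 0.5  2.6 -0.6] grip 0.254 1.1
t 4.60 tool swing 0.950 R 0.0859 z 0.0793 f_tool [ 1.8  2.  -1.3] grip 0.247 1.1
t 4.70 tool swing 0.965 R 0.0859 z 0.0793 f_tool [ 1.5  1.7 -1.2] grip 0.252 1.1
t 4.80 tool swing 0.981 R 0.0859 z 0.0793 f_tool [ 1.7  2.4 -1.7] grip 0.246 1.1
t 4.90 tool swing 0.996 R 0.0859 z 0.0792 f_tool [ 1.1  2.  -1.4] grip 0.248 1.2
t 5.00 tool swing 1.011 R 0.0858 z 0.0792 f_tool [ 2.5  2.5 -1.5] grip 0.249 1.2
t 5.10 tool swing 1.026 R 0.0858 z 0.0792 f_tool [ 1.6  2.4 -1. ] grip 0.256 1.2
t 5.20 tool swing 1.041 R 0.0859 z 0.0792 f_tool [ 3.1  2.1 -1.4] grip 0.246 1.2
```

```bash
(python3 -m inch '0 -0.0013 0 -0.015 0.25' >o&& python3 g.py c 6 && python3 -m inch '0 -0.0013 0 -0.015 0.25' >o&& python3 g.py c 6 && python3 -m inch '0 -0.0013 0 -0.015 0.25' >o&& python3 g.py c 6 && python3 -m inch '0 -0.0013 0 -0.015 0.25' >o&& python3 g.py c 6 && python3 -m inch '0 -0.0013 0 -0.015 0.25' >o&& python3 g.py c 6 && python3 -m inch '0 -0.0013 0 -0.015 0.25' >o&& python3 g.py c 6 && python3 -m inch '0 -0.0013 0 -0.015 0.25' >o&& python3 g.py c 6 && python3 -m inch '0 -0.0013 0 -0.015 0.25' >o&& python3 g.py c 6 && python3 -m inch '0 -0.0013 0 -0.015 0.25' >o&& python3 g.py c 6 && python3 -m inch '0 -0.0013 0 -0.015 0.25' >o&& python3 g.py c 6 && python3 -m inch '0 -0.0013 0 -0.015 0.25' >o&& python3 g.py c 6 && python3 -m inch '0 -0.0013 0 -0.015 0.25' >o&& python3 g.py c 6 && python3 -m inch '0 -0.0013 0 -0.015 0.25' >o&& python3 g.py c 6 && python3 -m inch '0 -0.0013 0 -0.015 0.25' >o&& python3 g.py c 6 && python3 -m inch '0 -0.0013 0 -0.015 0.25' >o&& python3 g.py c 6 && python3 -m inch '0 -0.0013 0 -0.015 0.25' >o&& python3 g.py c 6 && python3 -m inch '0 -0.0013 0 -0.015 0.25' >o&& python3 g.py c 6 && python3 -m inch '0 -0.0013 0 -0.015 0.25' >o&& python3 g.py c 6 && python3 -m inch '0 -0.0013 0 -0.015 0.25' >o&& python3 g.py c 6 && python3 -m inch '0 -0.0013 0 -0.015 0.25' >o&& python3 g.py c 6) | tail -8
```

```text
t 6.50 tool swing 1.239 R 0.0857 z 0.0792 f_tool [1.8 2.4 0. ] grip 0.249 1.2
t 6.60 tool swing 1.254 R 0.0857 z 0.0792 f_tool [ 2.1  2.3 -0.2] grip 0.254 1.2
t 6.70 tool swing 1.269 R 0.0857 z 0.0792 f_tool [1.7 2.2 0.9] grip 0.251 1.2
t 6.80 tool swing 1.284 R 0.0856 z 0.0792 f_tool [1.6 2.7 0.1] grip 0.250 1.2
t 6.90 tool swing 1.299 R 0.0857 z 0.0792 f_tool [ 1.7  3.  -0.7] grip 0.247 1.2
t 7.00 tool swing 1.315 R 0.0856 z 0.0792 f_tool [ 1.4  2.5 -0.2] grip 0.252 1.2
t 7.10 tool swing 1.330 R 0.0856 z 0.0792 f_tool [2.  1.7 0.5] grip 0.249 1.2
t 7.20 tool swing 1.345 R 0.0856 z 0.0792 f_tool [2.7 3.  0.5] grip 0.251 1.2
```

Arm c is free past 1.2 rad. I'll close it, finishing with small steps onto the stop, which also shows the arm's stiffness.

```bash
python3 -m inch '-0.0001 -0.0034 0 -0.04 0.25;-0.0003 -0.0068 0 -0.08 0.25;-0.0006 -0.0102 0 -0.12 0.25;-0.0011 -0.0135 0 -0.16 0.25;-0.0017 -0.0169 0 -0.2 0.25;-0.0024 -0.0202 0 -0.24 0.25;-0.0033 -0.0235 0 -0.28 0.25;-0.0043 -0.0267 0 -0.32 0.25' >o && python3 g.py c 7 && python3 -m inch '0 -0.0017 0 -0.02 0.25' >o&& python3 g.py c 7 && python3 -m inch '0 -0.0017 0 -0.02 0.25' >o&& python3 g.py c 7 && python3 -m inch '0 -0.0017 0 -0.02 0.25' >o&& python3 g.py c 7 && python3 -m inch '0 -0.0017 0 -0.02 0.25' >o&& python3 g.py c 7 && python3 -m inch '0 -0.0017 0 -0.02 0.25' >o&& python3 g.py c 7 && python3 -m inch '0 -0.0017 0 -0.02 0.25' >o&& python3 g.py c 7; python3 -m inch '0 0 0 0 0.25' >o; python3 g.py c 7
```

```text
t 8.00 tool swing 1.666 R 0.0853 z 0.0792 f_tool [ 0.5  1.2 -0.1] grip 0.250 1.1
t 8.10 tool swing 1.686 R 0.0854 z 0.0792 f_tool [ 0.4  1.5 -0.6] grip 0.250 1.1
t 8.20 tool swing 1.703 R 0.0853 z 0.0793 f_tool [ 0.7  3.  -0.7] grip 0.252 1.1
t 8.30 tool swing 1.723 R 0.0853 z 0.0792 f_tool [0.5 2.  1. ] grip 0.250 1.1
t 8.40 tool swing 1.742 R 0.0853 z 0.0792 f_tool [2.  4.2 0.8] grip 0.248 2.5
t 8.50 tool swing 1.744 R 0.0850 z 0.0794 f_tool [ 0.4 10.1  7.4] grip 0.248 4.9
t 8.60 tool swing 1.743 R 0.0850 z 0.0793 f_tool [0.6 6.8 3.3] grip 0.250 3.6
```

Stop at tool swing 1.744, so c is closed. Stiffness is about 4 N/mm, so small steps are safe. I'll release c and lift.

```bash
python3 -m inch '0 0.0035 0 0.04 0.3;0 0.0035 -0.005 0.04 0.5;0 0.0035 -0.03 0.04 0.6;0 0.0035 -0.06 0.04 0.6;0 0.0035 -0.06 0.04 0.6' >o; python3 - <<'E'
from meas import *
o=measure(); goto(o['b']['post'],o['b']['th'],.30)
E
```

```text
a c [0.489  0.3189] res 0.0027 seat [0.551 0.367] R 0.079 box [0.043 0.029] sa 0.654 post [0.55   0.272  0.0989] R 0.077 th -0.656 swing 0.39 bar 0.426
b c [ 0.5764 -0.0176] res 0.0005 seat [0.594 0.059] R 0.078 box [0.043 0.03 ] sa 1.344 post [ 0.661  -0.0141  0.0986] R 0.0847 th 0.041 swing 0.397 bar 0.402
c c [ 0.4472 -0.2768] res 0.0027 seat [0. 0.] R 0.526 box [0. 0.] sa 2.587 post [nan nan nan] R nan th nan swing nan bar 0
t 9.15 shift [0.2296 0.1255 0.0046] turn 1.2312 pos [ 0.4736 -0.1967  0.3046]
```

```bash
python3 -m inch '0.23 0.1255 0 1.23 0.6;0.23 0.1255 0 1.23 0.6;0.23 0.1255 0 1.23 0.6;0.23 0.1255 0 1.23 0.6;0.23 0.1255 0 1.23 0.6;0.23 0.1255 0 1.23 0.6;0.23 0.1255 0 1.23 0.6;0.23 0.1255 0 1.23 0.6;0.23 0.1255 0 1.23 0.6;0.23 0.1255 0 1.23 0.6;0.23 0.1255 0 1.23 0.6' >o; python3 - <<'E'
from meas import *
goto((.661,-.0143),.037,.2435)
E
```

```text
t 10.25 shift [0.0005 0.0007 0.0582] turn 0.0079 pos [ 0.6606 -0.0136  0.3017]
```

```bash
python3 -m inch '0 0.001 0.03 0 0.5;0 0.001 0.058 0 0.4;0 0.001 0.058 0 0.25;0 0.001 0.058 0 0.25;0 0.001 0.058 0 0.25' >o; python3 g.py b 7 && python3 -m inch '-0.0001 -0.0034 0 -0.04 0.25;-0.0003 -0.0068 0 -0.08 0.25;-0.0006 -0.0102 0 -0.12 0.25;-0.0011 -0.0135 0 -0.16 0.25;-0.0017 -0.0169 0 -0.2 0.25' >o && python3 g.py b 7 && python3 -m inch '-0.0001 -0.0034 0 -0.04 0.25;-0.0003 -0.0068 0 -0.08 0.25;-0.0006 -0.0102 0 -0.12 0.25;-0.0011 -0.0135 0 -0.16 0.25' >o && python3 g.py b 7;  python3 -m inch '0 0 0 0 0.25' >o;  python3 g.py b 7
```

```text
t 10.75 tool swing 0.383 R 0.0856 z 0.0830 f_tool [ 0.4 -0.4 -0.8] grip 0.277 0.0
t 11.25 tool swing 0.560 R 0.0855 z 0.0834 f_tool [0.3 3.4 1.6] grip 0.251 1.3
t 11.65 tool swing 0.720 R 0.0855 z 0.0834 f_tool [1.8 1.5 2.1] grip 0.253 1.4
t 11.75 tool swing 0.731 R 0.0856 z 0.0834 f_tool [ 1.6  2.2 -0.6] grip 0.253 0.8
```

```bash
(python3 -m inch '0 -0.0013 0 -0.015 0.25' >o&& python3 g.py b 6 && python3 -m inch '0 -0.0013 0 -0.015 0.25' >o&& python3 g.py b 6 && python3 -m inch '0 -0.0013 0 -0.015 0.25' >o&& python3 g.py b 6 && python3 -m inch '0 -0.0013 0 -0.015 0.25' >o&& python3 g.py b 6 && python3 -m inch '0 -0.0013 0 -0.015 0.25' >o&& python3 g.py b 6 && python3 -m inch '0 -0.0013 0 -0.015 0.25' >o&& python3 g.py b 6 && python3 -m inch '0 -0.0013 0 -0.015 0.25' >o&& python3 g.py b 6 && python3 -m inch '0 -0.0013 0 -0.015 0.25' >o&& python3 g.py b 6 && python3 -m inch '0 -0.0013 0 -0.015 0.25' >o&& python3 g.py b 6 && python3 -m inch '0 -0.0013 0 -0.015 0.25' >o&& python3 g.py b 6 && python3 -m inch '0 -0.0013 0 -0.015 0.25' >o&& python3 g.py b 6 && python3 -m inch '0 -0.0013 0 -0.015 0.25' >o&& python3 g.py b 6 && python3 -m inch '0 -0.0013 0 -0.015 0.25' >o&& python3 g.py b 6 && python3 -m inch '0 -0.0013 0 -0.015 0.25' >o&& python3 g.py b 6 && python3 -m inch '0 -0.0013 0 -0.015 0.25' >o&& python3 g.py b 6 && python3 -m inch '0 -0.0013 0 -0.015 0.25' >o&& python3 g.py b 6 && python3 -m inch '0 -0.0013 0 -0.015 0.25' >o&& python3 g.py b 6 && python3 -m inch '0 -0.0013 0 -0.015 0.25' >o&& python3 g.py b 6 && python3 -m inch '0 -0.0013 0 -0.015 0.25' >o&& python3 g.py b 6 && python3 -m inch '0 -0.0013 0 -0.015 0.25' >o&& python3 g.py b 6) | tail -7
```

```text
t 13.15 tool swing 0.963 R 0.0841 z 0.0812 f_tool [ 0.3  2.1 -1.4] grip 0.250 1.3
t 13.25 tool swing 0.978 R 0.0841 z 0.0812 f_tool [ 0.7  2.6 -2.3] grip 0.249 1.3
t 13.35 tool swing 0.993 R 0.0841 z 0.0812 f_tool [ 0.1  3.9 -1.4] grip 0.250 1.3
t 13.45 tool swing 1.009 R 0.0841 z 0.0812 f_tool [ 0.9  2.2 -1.8] grip 0.249 1.2
t 13.55 tool swing 1.024 R 0.0841 z 0.0812 f_tool [ 1.1  2.7 -1.5] grip 0.250 1.2
t 13.65 tool swing 1.040 R 0.0840 z 0.0812 f_tool [ 0.5  2.7 -2. ] grip 0.251 1.2
t 13.75 tool swing 1.055 R 0.0841 z 0.0812 f_tool [ 0.2  2.1 -1.7] grip 0.254 1.3
```

```bash
python3 g.py b 6 >/dev/null && (python3 -m inch '0 -0.0013 0 -0.015 0.25' >o&& python3 g.py b 6 && python3 -m inch '0 -0.0013 0 -0.015 0.25' >o&& python3 g.py b 6 && python3 -m inch '0 -0.0013 0 -0.015 0.25' >o&& python3 g.py b 6 && python3 -m inch '0 -0.0013 0 -0.015 0.25' >o&& python3 g.py b 6 && python3 -m inch '0 -0.0013 0 -0.015 0.25' >o&& python3 g.py b 6 && python3 -m inch '0 -0.0013 0 -0.015 0.25' >o&& python3 g.py b 6 && python3 -m inch '0 -0.0013 0 -0.015 0.25' >o&& python3 g.py b 6 && python3 -m inch '0 -0.0013 0 -0.015 0.25' >o&& python3 g.py b 6 && python3 -m inch '0 -0.0013 0 -0.015 0.25' >o&& python3 g.py b 6 && python3 -m inch '0 -0.0013 0 -0.015 0.25' >o&& python3 g.py b 6 && python3 -m inch '0 -0.0013 0 -0.015 0.25' >o&& python3 g.py b 6 && python3 -m inch '0 -0.0013 0 -0.015 0.25' >o&& python3 g.py b 6 && python3 -m inch '0 -0.0013 0 -0.015 0.25' >o&& python3 g.py b 6 && python3 -m inch '0 -0.0013 0 -0.015 0.25' >o&& python3 g.py b 6 && python3 -m inch '0 -0.0013 0 -0.015 0.25' >o&& python3 g.py b 6 && python3 -m inch '0 -0.0013 0 -0.015 0.25' >o&& python3 g.py b 6 && python3 -m inch '0 -0.0013 0 -0.015 0.25' >o&& python3 g.py b 6 && python3 -m inch '0 -0.0013 0 -0.015 0.25' >o&& python3 g.py b 6 && python3 -m inch '0 -0.0013 0 -0.015 0.25' >o&& python3 g.py b 6 && python3 -m inch '0 -0.0013 0 -0.015 0.25' >o&& python3 g.py b 6) | tail -7
```

```text
t 13.85 tool swing 1.070 R 0.0841 z 0.0812 f_tool [ 0.7  2.1 -1.8] grip 0.248 1.3
t 13.95 tool swing 1.084 R 0.0840 z 0.0812 f_tool [ 0.2  3.6 -1.4] grip 0.251 1.6
t 14.05 tool swing 1.093 R 0.0840 z 0.0812 f_tool [ 1.1  4.6 -1.4] grip 0.254 2.4
t 14.15 tool swing 1.101 R 0.0839 z 0.0812 f_tool [ 0.3  6.6 -0.4] grip 0.254 3.2
```

b binds at about 1.04 rad; the push was stopped at 6.6 N. Swinging b back to fully open.

```bash
python3 -m inch '-0.0001 0.0034 0 0.04 0.25;-0.0003 0.0068 0 0.08 0.25;-0.0006 0.0102 0 0.12 0.25;-0.0011 0.0135 0 0.16 0.25;-0.0017 0.0169 0 0.2 0.25;-0.0024 0.0202 0 0.24 0.25;-0.0033 0.0235 0 0.28 0.25;-0.0043 0.0267 0 0.32 0.25;-0.0054 0.0299 0 0.36 0.25;-0.0067 0.0331 0 0.4 0.25' >o && python3 g.py b 7 && python3 -m inch '-0.0001 0.0034 0 0.04 0.25;-0.0003 0.0068 0 0.08 0.25;-0.0006 0.0102 0 0.12 0.25;-0.0011 0.0135 0 0.16 0.25;-0.0017 0.0169 0 0.2 0.25;-0.0024 0.0202 0 0.24 0.25;-0.0033 0.0235 0 0.28 0.25;-0.0043 0.0267 0 0.32 0.25;-0.0054 0.0299 0 0.36 0.25;-0.0067 0.0331 0 0.4 0.25' >o && python3 g.py b 7 && python3 -m inch '-0.0001 0.0034 0 0.04 0.25;-0.0003 0.0068 0 0.08 0.25;-0.0006 0.0102 0 0.12 0.25;-0.0011 0.0135 0 0.16 0.25;-0.0017 0.0169 0 0.2 0.25;-0.0024 0.0202 0 0.24 0.25' >o && python3 g.py b 7 && python3 -m inch '0 0.0017 0 0.02 0.25' >o&& python3 g.py b 7 && python3 -m inch '0 0.0017 0 0.02 0.25' >o&& python3 g.py b 7 && python3 -m inch '0 0.0017 0 0.02 0.25' >o&& python3 g.py b 7 && python3 -m inch '0 0.0017 0 0.02 0.25' >o&& python3 g.py b 7 && python3 -m inch '0 0.0017 0 0.02 0.25' >o&& python3 g.py b 7 && python3 -m inch '0 0.0017 0 0.02 0.25' >o&& python3 g.py b 7 && python3 -m inch '0 0.0017 0 0.02 0.25' >o&& python3 g.py b 7
```

```text
t 15.15 tool swing 0.755 R 0.0835 z 0.0802 f_tool [ 0.6 -1.9 -0.1] grip 0.251 1.3
t 16.15 tool swing 0.350 R 0.0835 z 0.0803 f_tool [ 2.3 -2.8  1.3] grip 0.250 1.4
t 16.75 tool swing 0.102 R 0.0833 z 0.0804 f_tool [ 2.9 -3.9  1.1] grip 0.252 1.4
t 16.85 tool swing 0.072 R 0.0834 z 0.0804 f_tool [ 1.4 -2.8  1.9] grip 0.252 1.3
t 16.95 tool swing 0.045 R 0.0835 z 0.0804 f_tool [ 0.7 -2.4  2.2] grip 0.250 1.3
t 17.05 tool swing 0.017 R 0.0836 z 0.0805 f_tool [-0.3 -1.4  1.8] grip 0.251 1.2
t 17.15 tool swing -0.009 R 0.0837 z 0.0806 f_tool [-1.8 -2.   1.6] grip 0.250 1.2
t 17.25 tool swing -0.032 R 0.0840 z 0.0808 f_tool [-0.7 -2.3  1.3] grip 0.252 1.1
t 17.35 tool swing -0.041 R 0.0840 z 0.0809 f_tool [-2.2 -5.4  2.7] grip 0.248 2.9
t 17.45 tool swing -0.042 R 0.0837 z 0.0809 f_tool [-1.8 -8.1  3.4] grip 0.252 4.3
```

b is fully open. I'll release it, lift, and get a better centre for clamp a from its white pivot cap, using b as a check.

```bash
python3 -m inch '0 -0.0035 0 -0.04 0.3;0 -0.0035 -0.005 -0.04 0.5;0 -0.0035 -0.03 -0.04 0.6;0 -0.0035 -0.06 -0.04 0.6;0 -0.0035 -0.06 -0.04 0.6' >o; python3 - <<'E'
from meas import *
p,d=ctrl.get_image("top"); np.save("topd2.npy",d); cv2.imwrite("top2.png",p[:,:,::-1])
p0=cv2.imread("pics/top0.png")[:,:,::-1].copy(); d0=np.load("topd.npy")
X=cast("top",d0); hsv=cv2.cvtColor(p0,cv2.COLOR_RGB2HSV); z=X[...,2]
for n,c in dict(a=(.488,.32),b=(.5766,-.0168),c=(.4471,-.2776)).items():
    rr=np.hypot(X[...,0]-c[0],X[...,1]-c[1])
    cap=(rr<.025)&(hsv[...,1]<40)&(hsv[...,2]>170); print(n,cap.sum(),X[cap].mean(0).round(4),np.median(z[cap]).round(4), z[cap].max().round(4), "hi", X[cap&(z>np.median(z[cap])+.003)].mean(0).round(4))
rr=np.hypot(X[...,0]-.488,X[...,1]-.32)
for lo in (.03,.034,.036,.038):
    m=(rr<.07)&(abs(z-.04)<.04-lo+.001)&(hsv[...,1]<60); q=X[m]; print(lo,m.sum(),q.min(0).round(4),q.max(0).round(4))
seat=(np.hypot(X[...,0]-.553,X[...,1]-.365)<.035)&(abs(z-.038)<.006)&(hsv[...,1]>60)&(hsv[...,2]>150)
print("seat box",cv2.minAreaRect(X[seat][:,:2].astype(np.float32)))
im=cv2.resize(p0[155:225,135:225],(630,490),interpolation=cv2.INTER_NEAREST); cv2.imwrite("pics/ca.png",im[:,:,::-1])
goto((.5503,.2721),-.66,.30)
E
```

```text
a 139 [0.4899 0.3225 0.0516] 0.0519 0.0574 hi [0.4853 0.329  0.0558]
b 117 [ 0.5803 -0.0172  0.0521] 0.0524 0.0563 hi [ 0.5776 -0.0153  0.0558]
c 132 [ 0.4506 -0.2777  0.0527] 0.0528 0.06 hi [ 0.4446 -0.277   0.0569]
0.03 719 [0.4426 0.2731 0.0299] [0.5463 0.3679 0.0509]
0.034 578 [0.4426 0.2731 0.0332] [0.5409 0.3679 0.0469]
0.036 531 [0.4427 0.2731 0.035 ] [0.5376 0.3679 0.0449]
0.038 432 [0.4427 0.2731 0.0371] [0.5376 0.3653 0.043 ]
seat box ((0.551179826259613, 0.3671114146709442), (0.04224448278546333, 0.02949822135269642), 30.422502517700195)
t 18.0 shift [-0.2181 -0.2596  0.007 ] turn 0.2794 pos [ 0.6563 -0.05    0.3082]
```

View pics/ca.png

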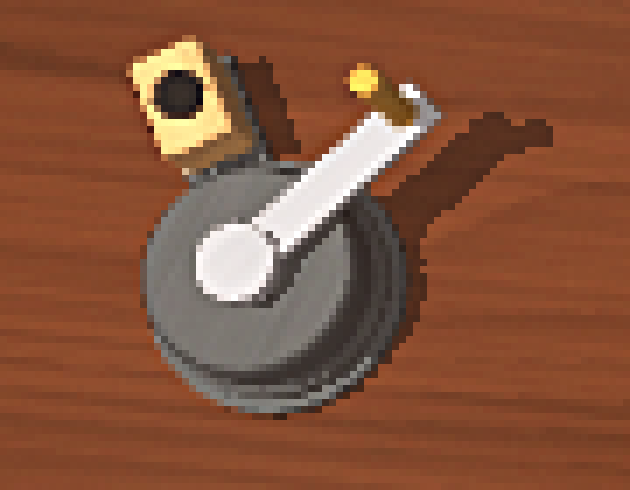

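The crop shows cap a at (235,263), which is px (168.6,192.6). Cap and seat/post radii together give clamp a's axis at about (0.4855, 0.3254), seat angle about 0.56 rad and arm yaw about -0.69. Moving to a.

```bash
sed -i 's/a=(.4857,.3211)/a=(.4855,.3254)/; s/a=.657/a=.56/' g.py
python3 -m inch '-0.218 -0.26 0 0.31 0.6;-0.218 -0.26 0 0.31 0.6;-0.218 -0.26 0 0.31 0.6;-0.218 -0.26 0 0.31 0.6;-0.218 -0.26 0 0.31 0.6;-0.218 -0.26 0 0.31 0.6;-0.218 -0.26 0 0.31 0.6;-0.218 -0.26 0 0.31 0.6;-0.218 -0.26 0 0.31 0.6;-0.218 -0.26 0 0.31 0.6' >o; python3 - <<'E'
from meas import *
goto((.5503,.2721),-.69,.2435)
p,d=ctrl.get_image("wrist"); cv2.imwrite("pics/w2.png",p[:,:,::-1])
E
```

```text
t 19.0 shift [0.0061 0.0017 0.0609] turn 0.0078 pos [0.5467 0.2773 0.3044]
```

View pics/w2.png

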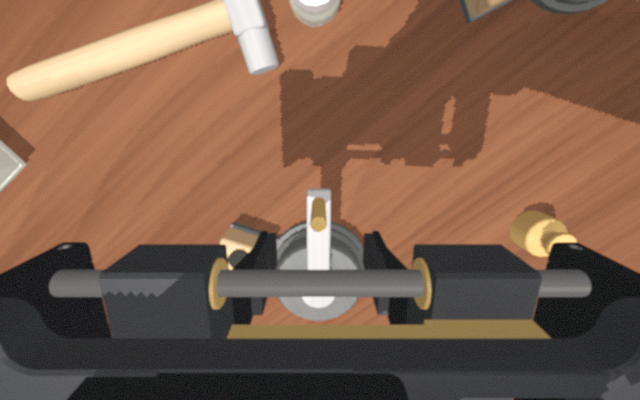

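Post a is centred at (318,213), and the arm is aligned with the tool x axis. I'll cage it and swing towards the seat.

```bash
python3 -m inch '0.004 0.001 0.03 0 0.5;0.004 0.001 0.06 0 0.4;0.004 0.001 0.06 0 0.25;0.004 0.001 0.06 0 0.25;0.004 0.001 0.06 0 0.25' >o; python3 g.py a 7 && python3 -m inch '-0.0001 -0.0034 0 -0.04 0.25;-0.0003 -0.0068 0 -0.08 0.25;-0.0006 -0.0102 0 -0.12 0.25;-0.0011 -0.0135 0 -0.16 0.25;-0.0017 -0.0169 0 -0.2 0.25' >o && python3 g.py a 7 && python3 -m inch '0 -0.0017 0 -0.02 0.25;-0.0001 -0.0034 0 -0.04 0.25;-0.0002 -0.0051 0 -0.06 0.25' >o && python3 g.py a 7
```

```text
t 19.55 tool swing 0.444 R 0.0877 z 0.0829 f_tool [ 0.4 -0.4 -0.1] grip 0.277 0.0
t 20.05 tool swing 0.638 R 0.0870 z 0.0833 f_tool [ 0.1  1.2 -0.2] grip 0.253 0.9
t 20.35 tool swing 0.696 R 0.0864 z 0.0821 f_tool [ 1.   1.7 -0.8] grip 0.248 0.9
```

```bash
(python3 -m inch '0 -0.0021 0 -0.025 0.25' >o&& python3 g.py a 6 && python3 -m inch '0 -0.0021 0 -0.025 0.25' >o&& python3 g.py a 6 && python3 -m inch '0 -0.0021 0 -0.025 0.25' >o&& python3 g.py a 6 && python3 -m inch '0 -0.0021 0 -0.025 0.25' >o&& python3 g.py a 6 && python3 -m inch '0 -0.0021 0 -0.025 0.25' >o&& python3 g.py a 6 && python3 -m inch '0 -0.0021 0 -0.025 0.25' >o&& python3 g.py a 6 && python3 -m inch '0 -0.0021 0 -0.025 0.25' >o&& python3 g.py a 6 && python3 -m inch '0 -0.0021 0 -0.025 0.25' >o&& python3 g.py a 6 && python3 -m inch '0 -0.0021 0 -0.025 0.25' >o&& python3 g.py a 6 && python3 -m inch '0 -0.0021 0 -0.025 0.25' >o&& python3 g.py a 6 && python3 -m inch '0 -0.0021 0 -0.025 0.25' >o&& python3 g.py a 6 && python3 -m inch '0 -0.0021 0 -0.025 0.25' >o&& python3 g.py a 6 && python3 -m inch '0 -0.0021 0 -0.025 0.25' >o&& python3 g.py a 6) | tail -3
```

```text
t 21.45 tool swing 0.968 R 0.0855 z 0.0811 f_tool [1.7 2.2 0.3] grip 0.252 1.0
t 21.55 tool swing 0.993 R 0.0855 z 0.0811 f_tool [ 1.5  1.8 -0.1] grip 0.247 1.0
t 21.65 tool swing 1.018 R 0.0854 z 0.0811 f_tool [1.2 1.8 0.7] grip 0.250 1.0
```

```bash
python3 g.py a 6 >/dev/null && (python3 -m inch '0 -0.0021 0 -0.025 0.25' >o&& python3 g.py a 6 && python3 -m inch '0 -0.0021 0 -0.025 0.25' >o&& python3 g.py a 6 && python3 -m inch '0 -0.0021 0 -0.025 0.25' >o&& python3 g.py a 6 && python3 -m inch '0 -0.0021 0 -0.025 0.25' >o&& python3 g.py a 6 && python3 -m inch '0 -0.0021 0 -0.025 0.25' >o&& python3 g.py a 6 && python3 -m inch '0 -0.0021 0 -0.025 0.25' >o&& python3 g.py a 6 && python3 -m inch '0 -0.0021 0 -0.025 0.25' >o&& python3 g.py a 6 && python3 -m inch '0 -0.0021 0 -0.025 0.25' >o&& python3 g.py a 6 && python3 -m inch '0 -0.0021 0 -0.025 0.25' >o&& python3 g.py a 6 && python3 -m inch '0 -0.0021 0 -0.025 0.25' >o&& python3 g.py a 6 && python3 -m inch '0 -0.0021 0 -0.025 0.25' >o&& python3 g.py a 6 && python3 -m inch '0 -0.0021 0 -0.025 0.25' >o&& python3 g.py a 6 && python3 -m inch '0 -0.0021 0 -0.025 0.25' >o&& python3 g.py a 6) | tail -3
```

```text
t 22.75 tool swing 1.290 R 0.0853 z 0.0813 f_tool [0.8 1.8 0.7] grip 0.252 1.0
t 22.85 tool swing 1.314 R 0.0852 z 0.0813 f_tool [ 1.6  2.  -0.1] grip 0.250 1.0
t 22.95 tool swing 1.339 R 0.0852 z 0.0813 f_tool [1.7 2.  0.9] grip 0.251 1.0
```

a is free. Now I'll close it, guarded near the stop.

```bash
python3 -m inch '-0.0001 -0.0034 0 -0.04 0.25;-0.0003 -0.0068 0 -0.08 0.25;-0.0006 -0.0102 0 -0.12 0.25;-0.0011 -0.0135 0 -0.16 0.25;-0.0017 -0.0169 0 -0.2 0.25;-0.0024 -0.0202 0 -0.24 0.25' >o && python3 g.py a 7 && python3 -m inch '0 -0.0021 0 -0.025 0.25' >o&& python3 g.py a 7 && python3 -m inch '0 -0.0021 0 -0.025 0.25' >o&& python3 g.py a 7 && python3 -m inch '0 -0.0021 0 -0.025 0.25' >o&& python3 g.py a 7 && python3 -m inch '0 -0.0021 0 -0.025 0.25' >o&& python3 g.py a 7 && python3 -m inch '0 -0.0021 0 -0.025 0.25' >o&& python3 g.py a 7 && python3 -m inch '0 -0.0021 0 -0.025 0.25' >o&& python3 g.py a 7 && python3 -m inch '0 -0.0021 0 -0.025 0.25' >o&& python3 g.py a 7 && python3 -m inch '0 -0.0021 0 -0.025 0.25' >o&& python3 g.py a 7 && python3 -m inch '0 -0.0021 0 -0.025 0.25' >o&& python3 g.py a 7 && python3 -m inch '0 -0.0021 0 -0.025 0.25' >o&& python3 g.py a 7
```

```text
t 23.55 tool swing 1.581 R 0.0849 z 0.0813 f_tool [ 2.4  2.2 -0.4] grip 0.250 1.0
t 23.65 tool swing 1.609 R 0.0848 z 0.0813 f_tool [2.3 1.7 0.2] grip 0.251 1.0
t 23.75 tool swing 1.629 R 0.0848 z 0.0813 f_tool [ 1.5  2.3 -1. ] grip 0.250 1.0
t 23.85 tool swing 1.653 R 0.0847 z 0.0813 f_tool [ 2.   1.4 -0.6] grip 0.249 1.0
t 23.95 tool swing 1.677 R 0.0846 z 0.0813 f_tool [ 1.6  1.3 -0.3] grip 0.250 1.0
t 24.05 tool swing 1.702 R 0.0846 z 0.0813 f_tool [ 2.1  1.7 -0.1] grip 0.250 1.0
t 24.15 tool swing 1.727 R 0.0846 z 0.0813 f_tool [ 2.   2.5 -0. ] grip 0.250 1.0
t 24.25 tool swing 1.752 R 0.0845 z 0.0812 f_tool [ 1.4  3.4 -0. ] grip 0.249 1.0
t 24.35 tool swing 1.763 R 0.0844 z 0.0812 f_tool [ 1.6  6.1 -0.6] grip 0.248 2.9
t 24.45 tool swing 1.764 R 0.0841 z 0.0812 f_tool [ 0.3  9.4 -1.1] grip 0.251 4.4
```

a is at its closed stop. I'll release it, lift clear, back off, and check all three.

```bash
python3 -m inch '0 0.0035 0 0.04 0.3;0 0.0035 -0.005 0.04 0.5;0 0.0035 -0.03 0.04 0.6;0 0.0035 -0.08 0.04 0.6;0 0.0035 -0.13 0.04 0.6;-0.05 0.0035 -0.18 0.04 0.6;-0.1 0.0035 -0.18 0.04 0.6;-0.1 0.0035 -0.18 0.04 0.6;-0.1 0.0035 -0.18 0.04 0.6;-0.1 0.0035 -0.18 0.04 0.6'; python3 - <<'E'
from meas import *
measure()
p,d=ctrl.get_image("top"); q,_=ctrl.get_image("scene"); cv2.imwrite("pics/end.png",np.vstack([cv2.resize(p[100:310,100:500],(570,299)),q[130:300,180:540].repeat(1,0) if 0 else cv2.resize(q[130:300,150:550],(570,242))])[:,:,::-1])
E
```

```text
time: 25.45
position: [0.4765, 0.3117, 0.4251]
tool_rot: [-2.977, -1.001, -0.001]
ft_force: [0.6, -0.2, 0.2]
grip_width: 0.598
grip_force: 0.0
a c [0.4867 0.3228] res 0.0034 seat [0.54  0.354] R 0.062 box [0.018 0.031] sa 0.535 post [nan nan nan] R nan th nan swing nan bar 1.906
b c [ 0.5765 -0.0177] res 0.0006 seat [0.594 0.058] R 0.078 box [0.043 0.029] sa 1.341 post [ 0.6569 -0.0465  0.0991] R 0.0855 th -0.344 swing 0.015 bar 0.004
c c [ 0.4466 -0.2775] res 0.0005 seat [ 0.472 -0.204] R 0.078 box [0.044 0.031] sa 1.236 post [ 0.4744 -0.1973  0.0995] R 0.0848 th 1.238 swing 1.702 bar 1.704
```

View pics/end.png

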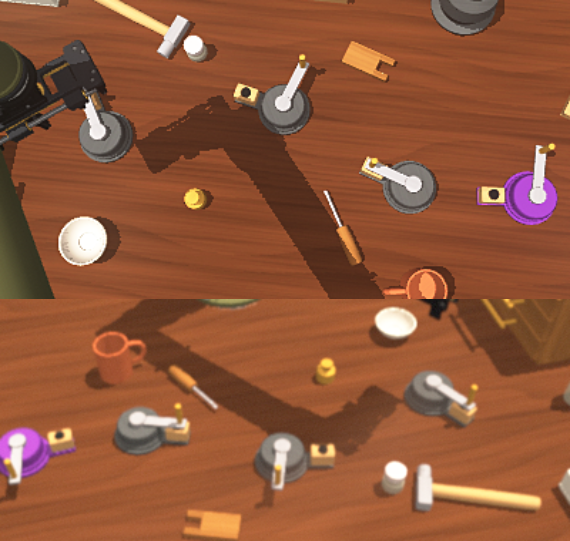

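The final views show a (435,392) and c (160,425) closed over their seats (c measured 1.70 rad) and b (283,460) open at 0.015 rad. The bystanders are in place and the gripper is clear.

```bash
python3 -c "
from bench import ctrl
print(ctrl.close_job())"
```

```text
the job is handed in; nothing more can be done
None
```

Clamp b's arm was the one that binds, at about 1.04 rad; I stopped pushing at about 7 N and swung it back fully open, left a and c closed over their seats, let go of everything, and handed the job in (no verdict shown).

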